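Hold back the belt tensioner of the edge sander

ROBOT

A 7-joint arm with a two-finger parallel gripper is mounted at the origin on the work surface. World frame = base frame: x ahead of the robot, y to its left, z up, the work surface at z = 0. Lengths are in m, angles in rad, forces in N, time in s.
With the tool pointing down it reaches from about 0.4 to 0.9 m from the base axis. Payload 5.6 kg.
Tool frame: the origin (TCP) lies at the very end of the fingers, on their centre line; the grasp point (between the pads) lies 19 mm behind it (robot.grip_point_offset is the distance from the TCP to the grasp point, in m); z points along the fingers, y is the line along which they close (so a half turn about z gives the same grasp; the last joint's range is limited). The gripper opens to 92 mm and grips with 3 to 60 N. Pads are 20 mm wide; open, the fingers measure 128 mm over their backs; the gripper's body (75 mm by 189 mm) begins 69 mm behind the grasp point.
Start: joints at [-1.21, 0.468, -0.012, 1.603, 0.006, 1.071, -0.056], TCP at [0.255, 0.598, 0.215] pointing down, gripper open.
Joint ranges: [-2.53, 2.53], [-0.31, 2.02], [-1.57, 1.55], [0.28, 2.44], [-1.29, 4.43], [0.15, 1.84], [-2.92, 2.92]. Speed limits (rad/s): [2.57, 2.57, 3.14, 3.14, 3.14, 3.14, 3.14].

INTERFACE

Orientations are given as a rotation vector (axis times angle).
In Python, from workcell import robot gives the robot as it stands. Calls block until the motion is done:
- robot.goto(position, orientation): joint-space move of the TCP to a pose.
- robot.line_to(position, rotation=None, max_speed=0.15): straight line of the TCP; rotation=None keeps the orientation; max_speed is the mean speed in m/s.
- robot.goto_joints(angles): joint-space move.
- robot.open() and robot.grab(grasp_force=None): open the fingers fully, or close them until they stop; grasp_force is the grip in N (None keeps the last).
- robot.pause(seconds).
- robot.ik(position, orientation): joint angles nearest the present ones, or None.
- robot.get_state(): the state.
- robot.grab_frame(name): name is "side" or "top" or "wrist"; returns (picture, depth): 400x640x3 uint8, blue, green, red; 400x640 float32, m along the optical axis (not along the pixel's ray), 0 where there is no reading.
- robot.camera_model(name): a dict with "vertical_fov" (degrees; the focal length in pixels is half the picture's height over the tangent of half this angle, whatever the lens; pixels are square), "cx", "cy" (the principal point, pixels), "view" (4x4, takes a point from world to camera coordinates); the wrist camera has in their place "mount" (4x4, takes a point from camera to tool coordinates, whose origin is the TCP and whose axes are the flange's). Camera axes: x right, y up, looking along -z (the intrinsics and any distortion apply to the point x, -y, -z); pixel columns grow to the right and rows downward; lengths in m; the calibration is good to about 2 mm. A picture is of the moment at which its call begins: read the wrist's pose just before it. camera_model takes no time and is no camera call.
A pose or a line that the arm cannot do raises robot.Unreachable and nothing moves.
- robot.finish_job(): hands the job in; it is judged then, once.
The state is a dict: "t": time; "joints": joint angles; "joint_velocities": joint speeds; "effort": joint torques, N m; "ee_pos": TCP position; "ee_rot": TCP orientation; "ft_force": force on the tool from outside, world axes, zero at the start; "ft_torque": the same for the moment, N m; "opening": finger opening in m; "gripper_force": force on a finger pad.
Only numpy, scipy, OpenCV 4.12 (cv2) and the standard library are available. Lean on these libraries where they do the work, as an engineer would, in place of code of your own. Each camera call takes 0.05 s, during which the arm holds its last target. There are 200 camera calls.

TASK

The edge sander stands ready for a new belt. First, with the tensioner arm still forward, slide the red pawl catch fully in towards the arm's pivot; then push the arm back by its black upright handle, past both clicks of the ratchet and right home against its back stop. Finish while holding the handle pressed there, so that I can slip the belt on: keep off the idler wheel, and leave everything else where it lies.

Things in the scene. Friction and masses are not known exactly. Their poses are not given: they have to be found in the camera images.
- sander: bench edge sander, belt off, bolted down: grey housing, aluminium deck 212 x 456 mm, deck top 95 above the underside, nothing on it taller than 97 above the deck. Origin: centre of underside (3 above the bench); own x away from the robot's side, y left along the deck, z up. At (x, y) on the deck: drive drum 70 across (-10, -150), platen 110 long (-41, -45), pawl catch guide (80, -30), arm pivot (80, 105)
- pivot (a point): fixed point on the upright pivot axis of the blue tensioner arm, 18 above the deck (top of the arm's bar). At joint 0 the arm points from here to the robot's side (the sander's -x), leaning 0.18 rad towards the sander's +y; the handle is pushed towards the sander's -y (to the drive drum), anticlockwise seen from above
- tensioner (a joint): angle (rad) of the arm about pivot. 0: forward, held on the front stop by its spring; grows as it is pushed back, to 0.36 hard on the back stop. The spring always drives it forward: at the handle about 5.5 N at 0, 11 N at 0.36, 1 to 2 N more over a tooth. With the catch in, the pawl clicks over teeth at about 0.11 and 0.22; let go, the arm springs back to the last tooth, 0.14 or 0.25
- handle_top (a point): middle of the top of the black upright handle at the end of the arm, 185 from the pivot axis. The handle is a round post 20 thick (24 at its knob), standing on the arm from 18 to 96 above the deck; nothing else stands within 55 of it sideways
- handle: the black upright handle itself, a sleeve that can turn about its own upright axis on the tensioner arm; origin on its axis at its foot, 18 above the deck, 78 below handle_top; z up
- idler: the bright aluminium idler wheel on the arm, 85 from the pivot and 100 from the handle, 53 across, top 87 above the deck, free to spin; origin at the centre of its lower end, 22 above the deck. The belt goes round it: do not touch it
- catch (a joint): position (m) of the pawl catch, a steel slide with an upright red fin, carrying the sprung brass pawl. 0: drawn out, pawl clear of the ratchet; grows as it slides along the sander's +y (towards the arm's pivot) to 0.018 fully in, on its stop. Starts drawn out, within 5 mm. About 9 N to move; stays where it is left
- catch_grip (a point): middle of the top of the catch's red fin, 58 above the deck; the fin is 26 along the sander's x, 14 along its y, and stands from 22 to 58 above the deck. With the catch fully in it is at (80, -15) in the sander's frame
- crepe_stick: bystander, leave it: tan crepe belt-cleaning stick lying on the sander's deck, 30 x 90 x 25; origin at the centre of its underside
- spanner: bystander, leave it: steel spanner lying on the deck in front of the platen, 120 long; origin at the middle of its underside
- coffee_cup: bystander, leave it: white paper coffee cup with black lid, 117 tall, 86 across; origin at the centre of its underside
- edge_paint: bystander, leave it: small dark jar of edge paint, 52 across, 50 tall; origin at the centre of its underside
- mallet: bystander, leave it: white-headed mallet lying on the mat, 250 long over all, head 56 across and 85 long; origin under the middle of the head
- awl: bystander, leave it: awl with turned wooden handle lying on the mat, 122 long, 28 thick; origin on the mat at the front end of the handle
- card_case: bystander, leave it: flat tan card case, 75 x 105 x 17; origin at the centre of its underside
- bench_weight: bystander, leave it: brass bench weight with a knob, 68 across, 60 tall; origin at the centre of its underside

How it is judged:
By the outcome, as a careful person would: the job done as asked, in the order asked, and still so for the second after the job is handed in, while the arm keeps its last pose, push and grip.
It also fails if it takes over 42 s, if anything falls off the work surface, if the arm or the gripper's body presses on something with over 40 N, if the wrist force passes 120 N, or if a joint passes its speed limit or range.

## Working session

There is one attempt and no reset: what is moved stays moved. The work goes in short steps, each a Python script; the robot and the scene stay as the last script left them, time stands still between calls to the robot, and variables do not carry over. Pictures are saved under pics/ and viewed, at most 10 in all, crops included, and the job is handed in when it is done.

```bash
mkdir -p pics; ls; python3 - <<'E'
from workcell import robot
import cv2,numpy as np
for n in("side","top"):
    im,d=robot.grab_frame(n); cv2.imwrite(f"pics/{n}0.png",im); np.savez(f"{n}0.npz",im=im,d=d)
    print(n,robot.camera_model(n))
print(robot.camera_model("wrist")); print(robot.get_state())
E
```

```text
pics
side {'vertical_fov': 45.75422852937783, 'cx': 318.17864366976283, 'cy': 190.8590750036298, 'view': array([[ 0.69303678, -0.72054752,  0.02261164, -0.35334786],
       [ 0.41409755,  0.4235702 ,  0.80567456, -0.35271536],
       [-0.59010443, -0.54899868,  0.59192669, -1.30806792],
       [ 0.        ,  0.        ,  0.        ,  1.        ]])}
top {'vertical_fov': 53.62283343676249, 'cx': 316.4199104554366, 'cy': 204.47404135225364, 'view': array([[ 0.01553396, -0.99981645,  0.01121448, -0.01125043],
       [ 0.99851309,  0.01609788,  0.0520813 , -0.51737064],
       [-0.05225227,  0.01038878,  0.99857988, -1.24354957],
       [ 0.        ,  0.        ,  0.        ,  1.        ]])}
{'vertical_fov': 59.93631430938237, 'cx': 312.44874830619983, 'cy': 199.0594356234298, 'mount': array([[ 5.88046607e-04,  9.61995304e-01,  2.73065357e-01,
         7.69753714e-02],
       [ 9.99999109e-01, -8.92945512e-04,  9.92302021e-04,
        -4.87568390e-04],
       [ 1.19842237e-03,  2.73064530e-01, -9.61994972e-01,
        -1.70454618e-01],
       [ 0.00000000e+00,  0.00000000e+00,  0.00000000e+00,
         1.00000000e+00]])}
{'t': 0.1, 'joints': array([-1.21001278,  0.46826122, -0.01157483,  1.60351879,  0.00604479,
        1.07143454, -0.05631676]), 'joint_velocities': array([-0.00038063, -0.00174354,  0.00067662, -0.00303239, -0.00023381,
       -0.0027146 , -0.00019123]), 'effort': array([ 8.92244752e-04, -5.21647882e+01, -1.25413248e-02, -2.44365799e+01,
       -5.67878794e-02,  1.40767288e-02,  4.97000440e-05]), 'ee_pos': array([0.2552682 , 0.59720359, 0.213759  ]), 'ee_rot': array([-6.30061273e-01, -3.07760600e+00,  2.48481016e-03]), 'ft_force': array([-0.24864022, -0.39741441, -0.67958916]), 'ft_torque': array([ 0.0200663 ,  0.00174494, -0.00713959]), 'gripper_force': 0.0, 'opening': 0.09179082323942228}
```

View pics/top0.png

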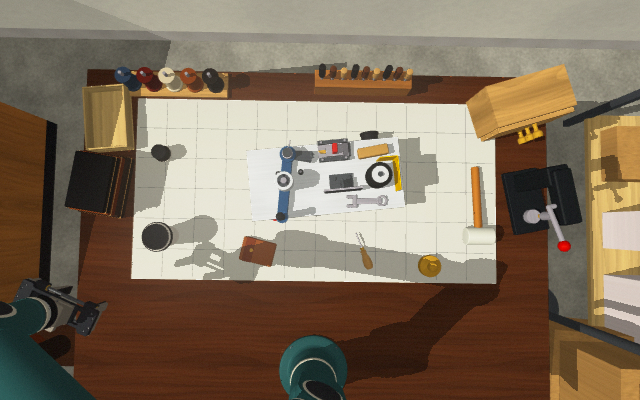

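View pics/side0.png

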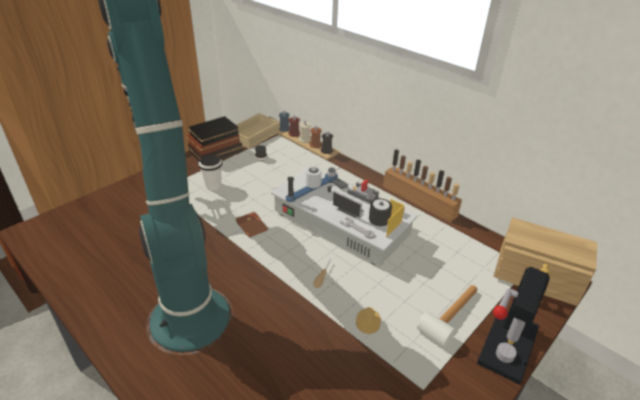

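The top view shows the sander at about (245–405, 135–220). The handle is near (281,216), the idler at (285,180), the pivot at (288,153) and the red fin at (335,149). Next I'll enlarge that area.

```bash
python3 - <<'E'
import cv2,numpy as np
z=np.load("top0.npz");c=z['im'][125:230,240:415];cv2.imwrite("pics/c1.png",cv2.resize(c,None,fx=4.5,fy=4.5,interpolation=cv2.INTER_CUBIC))
E
```

```text
(no output)
```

View pics/c1.png

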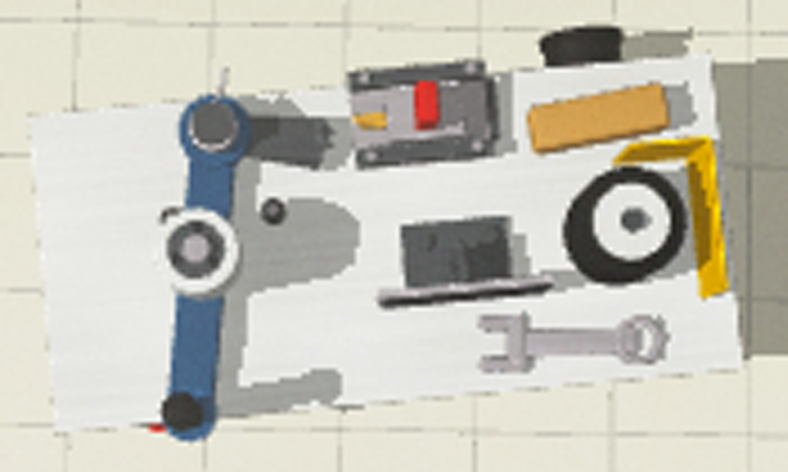

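The crop shows the deck corners at (30,117), (712,58), (743,367) and (57,432). The handle top is at (181,411), the red fin top at about (427,92), and the pivot cap at (214,122).

```bash
cat > h.py <<'E'
from workcell import robot
import numpy as np,cv2
from scipy.spatial.transform import Rotation as R
def cam(name):
    m=robot.camera_model(name);f=200/np.tan(np.radians(m["vertical_fov"]/2))
    return m,f
def ray(name,u,v,z,T=None):
    m,f=cam(name);T=np.linalg.inv(m["view"]) if T is None else T@m["mount"]
    d=T[:3,:3]@np.array([(u-m["cx"])/f,-(v-m["cy"])/f,-1]);o=T[:3,3]
    return o+d*(z-o[2])/d[2]
def toolT(s):
    T=np.eye(4);T[:3,:3]=R.from_rotvec(s["ee_rot"]).as_matrix();T[:3,3]=s["ee_pos"];return T
E
python3 - <<'E'
from h import *
c=lambda u,v,z:ray("top",240+(u+.5)/4.5-.5,125+(v+.5)/4.5-.5,z)
BL,BR,FR,FL=[c(*p,.098)[:2] for p in[(30,117),(712,58),(743,367),(57,432)]]
print(BL,BR,FR,FL,np.linalg.norm(BL-BR),np.linalg.norm(FL-FR),np.linalg.norm(BL-FL))
o=(BL+BR+FR+FL)/4; y=(BL-BR)+(FL-FR); th=np.arctan2(-y[0],y[1]);print("o",o,"yaw",th)
Rz=np.array([[np.cos(th),-np.sin(th)],[np.sin(th),np.cos(th)]])
W=lambda x,y:o+Rz@[x,y]
p=W(.08,.105)
print("pivot",p)
for q in(0,.36):
    a=np.pi-.18+q; print("handle",q,p+Rz@(.185*np.array([np.cos(a),np.sin(a)])))
print("handle seen",c(181,411,.194)); print("fin in",W(.08,-.015),"out",W(.08,-.033),"seen",c(427,92,.156),"pivotcap",c(214,122,.13))
E
```

```text
[0.67030461 0.2091892 ] [ 0.71791648 -0.24297879] [ 0.51225924 -0.26447024] [0.46232985 0.18636284] 0.4546677720732901 0.4535894788243731 0.20922367044539222
o [ 0.59070255 -0.02797425] yaw 0.10760177694129792
pivot [0.65896347 0.08501003]
handle 0 [0.4744481 0.098392 ]
handle 0.36 [0.48156199 0.03253416]
handle seen [0.47528308 0.09758662 0.194     ]
fin in [ 0.67185078 -0.03429596] out [ 0.67378388 -0.05219185] seen [ 0.67980325 -0.05029408  0.156     ] pivotcap [0.66317426 0.08534914 0.13      ]
```

```bash
cat >> h.py <<'E'
th=0.1076; O=np.array([.5907,-.0280]); Rz=np.array([[np.cos(th),-np.sin(th)],[np.sin(th),np.cos(th)]])
W=lambda x,y,z:np.r_[O+Rz@[x,y],z]
def ori(psi): return (R.from_euler('z',psi)*R.from_euler('x',np.pi)).as_rotvec()
E
python3 - <<'E'
from h import *
robot.grab(10)
robot.goto(W(.08,-.075,.28),ori(th+np.pi))
robot.pause(.2)
s=robot.get_state();im,d=robot.grab_frame("wrist")
np.savez("w1.npz",im=im,d=d,T=toolT(s));cv2.imwrite("pics/w1.png",im);print(s["t"],s["joints"],s["ee_pos"],s["ft_force"],s["opening"])
E
```

```text
4.5 [-0.22290949  0.49625124  0.45906398  1.46089203 -0.22533071  1.23690781
  1.94140541] [ 0.67837372 -0.09336041  0.27993462] [ 0.29299688 -0.67371707 -0.60861397] 0.0003933145676467214
```

View pics/w1.png

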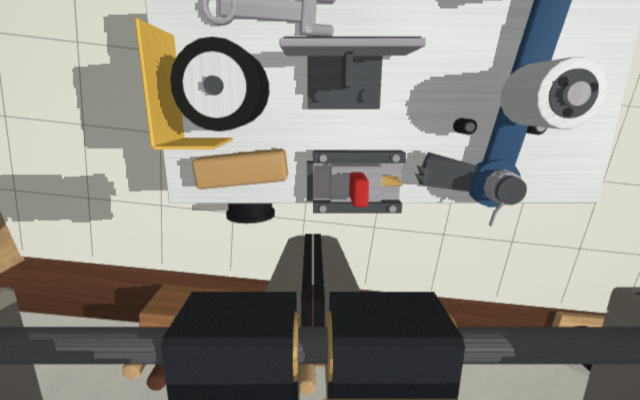

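The wrist view shows the red fin at about (360,190), its guide around it, and the brass pawl to its right. The closed fingers (tips near (313,235)) are clear of the crepe stick. I'll use depth to locate the fin top.

```bash
python3 - <<'E'
from h import *
z=np.load("w1.npz");im,d,T=z['im'].astype(int),z['d'],z['T']
m,f=cam("wrist")
v,u=np.where((im[...,2]>150)&(im[...,1]<60)&(im[...,0]<60)&(np.arange(640)>330)&(np.arange(640)<400)&(np.arange(400)[:,None]<225)&(d>0))
D=d[v,u];P=np.c_[(u-m["cx"])/f*D,-(v-m["cy"])/f*D,-D,np.ones(len(u))]@(T@m["mount"]).T
S=(P[:,:2]-O)@Rz
t=P[:,2]>.152;print(len(u),t.sum(),P[:,2].max());print(S[t].min(0),S[t].max(0),S[t].mean(0))
# obstacles behind fin: heights by sander y, x 65..95
v,u=np.mgrid[100:225,150:500];D=d[v,u];P=np.stack([(u-m["cx"])/f*D,-(v-m["cy"])/f*D,-D,np.ones(D.shape)],-1)@(T@m["mount"]).T
S=(P[...,:2]-O)@Rz
for y in np.arange(-.13,.03,.01):
    k=(abs(S[...,1]-y)<.005)&(abs(S[...,0]-.08)<.014)&(D>0);print(round(y,3),P[...,2][k].max().round(3)-.098)
E
```

```text
323 323 0.15836762325862597
[ 0.06883351 -0.03775975] [ 0.09278409 -0.0267181 ] [ 0.08069681 -0.03251698]
-0.13 0.026999999999999996
-0.12 0.026999999999999996
-0.11 0.026999999999999996
-0.1 0.027999999999999997
-0.09 0.0020000000000000018
-0.08 0.013999999999999999
-0.07 0.007999999999999993
-0.06 0.023999999999999994
-0.05 0.023999999999999994
-0.04 0.06
-0.03 0.06
-0.02 0.023999999999999994
-0.01 0.023999999999999994
-0.0 0.019000000000000003
0.01 0.018000000000000002
0.02 0.0020000000000000018
```

```bash
python3 - <<'E'
from h import *
robot.line_to(W(.08,-.073,.132),max_speed=.15)
f0=robot.get_state()["ft_force"]
ey=np.r_[-np.sin(th),np.cos(th),0]
y=-.066
while y<-.01:
    robot.line_to(W(.08,y,.132),max_speed=.04)
    s=robot.get_state();F=(s["ft_force"]-f0)@ey;a=(s["ee_pos"][:2]-O)@Rz
    print(round(s["t"],2),round(y,4),a.round(4),F.round(1))
    if F<-22: break
    y+=.002 if F<-3 else .003
s=robot.get_state();im,d=robot.grab_frame("wrist");np.savez("w2.npz",im=im,d=d,T=toolT(s))
E
```

```text
6.01 -0.066 [ 0.0804 -0.0653] 0.3
6.26 -0.063 [ 0.0801 -0.0627] 1.1
6.51 -0.06 [ 0.08   -0.0597] -0.1
6.76 -0.057 [ 0.0801 -0.0566] 0.4
7.01 -0.054 [ 0.08   -0.0539] -0.1
7.26 -0.051 [ 0.08   -0.0532] -5.0
7.51 -0.049 [ 0.0799 -0.0525] -7.3
7.76 -0.047 [ 0.0799 -0.0511] -9.4
8.01 -0.045 [ 0.0799 -0.0493] -7.6
8.26 -0.043 [ 0.0799 -0.0473] -8.6
8.51 -0.041 [ 0.0799 -0.0454] -8.1
8.76 -0.039 [ 0.0799 -0.0434] -9.0
9.01 -0.037 [ 0.0799 -0.0414] -8.4
9.26 -0.035 [ 0.0799 -0.0394] -8.9
9.51 -0.033 [ 0.0799 -0.0374] -9.1
9.76 -0.031 [ 0.0799 -0.0359] -10.5
10.01 -0.029 [ 0.0799 -0.0358] -13.3
10.26 -0.027 [ 0.0798 -0.0357] -15.0
10.51 -0.025 [ 0.0798 -0.0356] -17.5
10.76 -0.023 [ 0.0798 -0.0355] -21.5
11.01 -0.021 [ 0.0798 -0.0355] -24.4
```

The catch moved 17.8 mm and hit its stop. Next I'll back off, check it, and move over the handle.

```bash
cat >> h.py <<'E'
def H(q,z=.146,r=.185):
    a=np.pi-.18+q; return W(.08+r*np.cos(a),.105+r*np.sin(a),z)
E
python3 - <<'E'
from h import *
robot.line_to(W(.08,-.07,.132),max_speed=.15)
robot.line_to(W(.08,-.07,.27),max_speed=.25)
s=robot.get_state();im,d=robot.grab_frame("wrist");T=toolT(s);m,f=cam("wrist");i=im.astype(int)
v,u=np.where((i[...,2]>150)&(i[...,1]<60)&(i[...,0]<60)&(np.arange(640)>330)&(np.arange(640)<400)&(np.arange(400)[:,None]<225)&(d>0))
D=d[v,u];P=np.c_[(u-m["cx"])/f*D,-(v-m["cy"])/f*D,-D,np.ones(len(u))]@(T@m["mount"]).T
S=(P[:,:2]-O)@Rz;print("fin",S.mean(0))
robot.goto(H(0,.25),ori(th+np.pi)); robot.open()
s=robot.get_state();im,d=robot.grab_frame("wrist");cv2.imwrite("pics/w3.png",im);print(s["t"],s["ee_pos"],H(0),s["joints"])
E
```

```text
fin [ 0.08034894 -0.01491623]
14.7333 [0.47445898 0.09837716 0.25000716] [0.47444578 0.09836645 0.146     ] [-0.65784834  0.14118983  0.42629466  1.98032948 -0.06778463  1.03357137
  1.47781036]
```

View pics/w3.png

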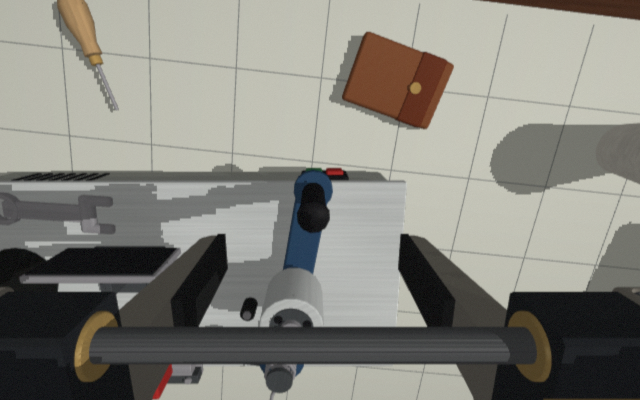

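The fin sits at (80,-15), so the catch is fully in. The handle knob at (314,216) lies centred between the open fingertips (x 222 and 403).

```bash
python3 - <<'E'
from h import *
robot.line_to(H(0),max_speed=.12)
f0=robot.get_state()["ft_force"]
robot.grab(30)
s=robot.get_state();print(s["t"],s["opening"],s["gripper_force"],s["ft_force"]-f0)
tan=lambda q:Rz@[-np.sin(np.pi-.18+q),np.cos(np.pi-.18+q)]
P=W(.08,.105,0)[:2]
q=0.;n=0
while q<.50:
    q+=.02
    robot.line_to(H(min(q,.36))+np.r_[tan(.36)*.185*max(0,q-.36),0],max_speed=.05)
    s=robot.get_state();F=s["ft_force"]-f0
    e=(s["ee_pos"][:2]-P)@Rz; qa=np.arctan2(e[1],e[0])%(2*np.pi)-np.pi+.18
    ft=F[:2]@tan(qa)
    print(round(s["t"],2),round(q,3),round(qa,4),"r",np.hypot(*e).round(4),"Ft",ft.round(1),F.round(1),round(s["opening"],4))
    if ft<-26 or np.linalg.norm(F)>40: break
E
```

```text
16.8917 0.01959816720762969 29.9999338388443 [ 0.53423836  1.20933138 -0.03260473]
17.14 0.02 0.0105 r 0.185 Ft -6.1 [ 0.1  6.1 -2.5] 0.0193
17.39 0.04 0.0285 r 0.185 Ft -5.8 [-0.9  5.8 -3. ] 0.0199
17.64 0.06 0.0473 r 0.1851 Ft -7.4 [ 0.1  7.4 -3.7] 0.0196
17.89 0.08 0.066 r 0.185 Ft -7.2 [-0.6  7.2 -3. ] 0.0196
18.14 0.1 0.088 r 0.185 Ft -6.1 [ 0.6  6.1 -2.9] 0.0194
18.39 0.12 0.1093 r 0.185 Ft -6.7 [ 0.2  6.7 -2.4] 0.0196
18.64 0.14 0.1319 r 0.185 Ft -5.5 [-0.8  5.4 -1.8] 0.0194
18.89 0.16 0.1465 r 0.185 Ft -7.5 [-0.6  7.5 -2.5] 0.0195
19.14 0.18 0.1645 r 0.185 Ft -9.0 [-0.7  8.9 -2.6] 0.0198
19.39 0.2 0.1822 r 0.185 Ft -10.4 [-1.1 10.4 -1.9] 0.0192
19.64 0.22 0.204 r 0.185 Ft -9.8 [-1.   9.7 -1.5] 0.0191
19.89 0.24 0.2262 r 0.1849 Ft -8.1 [-1.6  8.  -0.6] 0.0193
20.14 0.26 0.2454 r 0.1849 Ft -9.2 [-1.4  9.1 -1.4] 0.0193
20.39 0.28 0.2644 r 0.185 Ft -9.9 [-1.7  9.8 -1. ] 0.0193
20.64 0.3 0.2836 r 0.1849 Ft -10.2 [-1.2 10.1 -0.6] 0.0194
20.89 0.32 0.303 r 0.1849 Ft -10.3 [-2.3 10.1  0.6] 0.0195
21.14 0.34 0.3224 r 0.1849 Ft -10.3 [-1.7 10.2  0.6] 0.0195
21.39 0.36 0.3416 r 0.1849 Ft -10.9 [-4.  10.2  0.5] 0.0193
21.64 0.38 0.3598 r 0.1849 Ft -11.1 [-2.7 10.8  0.5] 0.0193
21.89 0.4 0.3613 r 0.1849 Ft -20.2 [-6.2 19.2  2.8] 0.0193
22.14 0.42 0.3623 r 0.1849 Ft -28.5 [-7.9 27.4  5.7] 0.0194
```

```bash
python3 - <<'E'
from h import *
robot.pause(.8)
s=robot.get_state();im,d=robot.grab_frame("top");print(s["t"],s["ft_force"],s["ee_pos"],H(.36))
a,_=robot.grab_frame("wrist");c=cv2.resize(im[125:230,240:415],None,fx=3,fy=3)
b=np.zeros((400+315,640,3),np.uint8);b[:400]=a;b[400:,:525]=c
cv2.imwrite("pics/f.png",cv2.resize(b,None,fx=.83,fy=.83))
E
```

```text
22.9417 [-8.2819867  26.69348755  7.15880574] [0.4817723  0.03211746 0.14588883] [0.48155956 0.0325086  0.146     ]
```

View pics/f.png

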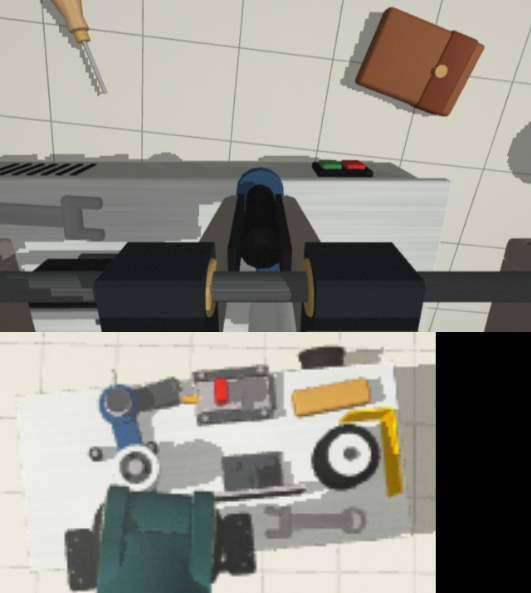

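The arm is back against its stop, gripped at the handle at about (260,225). The pawl is in on the ratchet, the idler is clear, and the other items are where they were.

```bash
python3 -c "
from workcell import robot
print(robot.finish_job())"
```

```text
the job is handed in; nothing more can be done
None
```

The job is handed in: the catch is fully in, the tensioner arm went past both clicks to its back stop, and the gripper is holding the handle there with about 28 N, clear of the idler, with everything else left where it lay.

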